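# Shut the tool drawer and press its label holder home

### The arm

A 6-joint arm with a two-finger parallel gripper is mounted at the origin on the work surface. World frame = base frame: x ahead of the robot, y to its left, z up, the work surface at z = 0. Lengths are in mm, angles in rad, forces in N, time in s.
With the tool pointing down it reaches from about 300 to 775 mm from the base axis. Payload 14.6 kg.
Tool frame: the origin (TCP) lies on the mounting face of the last link; the fingertips stand 199 mm ahead of it and the grasp point (between the pads) lies 180 mm ahead of it; z points along the fingers, y is the line along which they close (so a half turn about z gives the same grasp; the last joint's range is limited). The gripper opens to 94 mm and grips with 3 to 60 N. Pads are 16 mm wide; open, the fingers measure 119 mm over their backs; the gripper's body (75 mm by 177 mm) begins 78 mm behind the grasp point.
Start: joints at [-1.22, 0.3, 1.521, -0, 1.321, -0.067], TCP at [223.155, -502.685, 404.646] pointing down, gripper open.
Joint ranges: [-3.03, 3.03], [-0.79, 2.21], [0.23, 2.52], [-1.04, 4.18], [0, 3.07], [-2.55, 2.55]. Speed limits (rad/s): [2.22, 2.22, 2.57, 3.14, 3.14, 3.14].

### API

Orientations are given as [roll, pitch, yaw] about the fixed x, y, z axes, in that order (R = Rz(yaw) Ry(pitch) Rx(roll)).
In Python, from cell import manip gives the robot as it stands. The module is installed in compiled form; this text tells all that it offers.
- The arm moves only by the shell command python3 -m creep 'ROWS' [FORCE]. ROWS is a JSON object of lists of equal length, an entry for each row: "slide": the shift along the world's x, y, z in cm, a list of three; "turn": the turn about the world's z in rad; "claw": the opening, from 0 (shut) to 1 (fully open). A call has 1 to 8 rows; each row shifts and turns the commanded pose from where the row before left it; what a row does not reach is not made up. A row lasts 1/8 s, in which the tool goes at most 62.5 mm and 10.7 degrees, less where a joint would pass 70% of its speed; a pose out of reach is approached as far as the arm can. A call with a gripper value outside its range is refused whole. The fingers move at their own pace and stop on an object; FORCE is the grip in N (left out, the last holds). Time passes only in rows, so rows that do not move let the fingers close. It gives the time, the measured TCP pose, the force, the opening and the grip force at its end, in the units of the state.
- manip.read_state(): the state, without advancing time (a new reading comes with each control period).
- manip.camera(name): name is "scene" or "top"; returns (picture, depth): 480x640x3 uint8, red, green, blue; 480x640 float32, mm along the optical axis (not along the pixel's ray), 0 where there is no reading.
- manip.calibration(name): a dict with "intrinsics" (3x3 intrinsics, pixels), "k1" (the pictures are not rectified: a ray, as slopes to the right and down, at radius r is drawn at 1 + k1 r^2 times it, then the intrinsics apply), "pose" (4x4, takes a point from camera to world coordinates). Camera axes: x right, y up, looking along -z (the intrinsics and any distortion apply to the point x, -y, -z); pixel columns grow to the right and rows downward; lengths in mm; the calibration is good to about 2 mm. A picture is of the moment at which its call begins. calibration takes no time and is no camera call.
- manip.sign_off(): hands the job in; it is judged then, once.
Trained networks look in the newest picture that a camera, given by its name, has taken for a name from the list of things; names that differ only in an ending like _2 or _b are one class to them, and where a whole thing is asked for, a point or a joint stands for the part that bears it (a point fixed in the world has none). Each returns a list of dicts, best first, with "score" (0 to 1); they miss things now and then, are a little off and sometimes report something else, mostly with a low value. They report only what shows in the picture. A call takes as long as a camera call. They do not tell look-alikes from the thing itself.
- manip.cut_out(query, camera): "mask" (480x640 bool, what is visible of it) and "position" ([column, row] in pixels, amid what is visible of it).
The state is a dict: "clock": time; "joints": joint angles; "qd": joint speeds; "effort": joint torques, N m; "eef_pos": TCP position; "eef_rot": TCP orientation; "wrist_force": force on the tool from outside, world axes, zero at the start; "moment": the same for the moment, N m; "finger_gap": finger opening in mm; "finger_force": force on a finger pad.
Only numpy, scipy, OpenCV 4.12 (cv2) and the standard library are available. Lean on these libraries where they do the work, as an engineer would, in place of code of your own. Each camera call takes 0.05 s, during which the arm holds its last target. There are 200 camera calls.

### The job

The modelling tools are back in the grey cabinet: first push its drawer fully shut. Then take the wide label holder out of the wooden rack, push it upright down behind the lip on the front edge of the cabinet top, against the spring clip, until it is fully home on the channel floor, and finish while still holding it pressed home there (the clip pushes it up again if it is let go). Leave the narrow label holder and everything else where it is, and the drawer shut.

Things in the scene. Friction and masses are not known exactly. Their poses are not given: they have to be found in the camera images.
- label_mid (a point): the WIDE label holder: upright aluminium plate 8 thick (x) x 70 wide (y) x 90 tall (z), blank paper card on both faces, about 60 g, front and back alike. It stands on its lower edge in the rack's groove, top 60 mm clear above the rack; at which end varies. This point is its centre, 45 mm above its lower edge.
- label_foot (a point): middle of the lower edge of the wide label holder (45 mm below its centre), same axes
- narrow_mid (a point): the NARROW label holder, not to be used: the same kind of plate, 8 x 40 x 90 mm, in the same groove 110 mm along from the wide one. This point is its centre.
- rack: pale wooden rack, fixed, 70 (x) x 220 (y) x 40 mm high, with one groove 10 wide and 30 deep along its whole length (y). Origin under its centre, on the table.
- slot_floor (a point): middle of the floor of the label channel on the front edge of the cabinet top. It runs along y, opens up (z); x points away from the robot. 12 wide (x), 94 long (y), between two aluminium lips, straight for 24 mm, then flared to a mouth 25 wide at 32 mm up. Home: holder's lower edge on this floor, width along y, near the middle (14 mm either way). A spring clip stands in the middle.
- clip (a joint): the spring clip, a steel pad 30 mm long (along the channel) and 6 wide that stands 10 mm above the channel floor in its middle: 0 is up, 0.010 m is pressed level with the floor. It takes about 3 N to start moving and 9 N when level with the floor, and springs back up when not held.
- cabinet: grey steel tool cabinet, fixed, 200 deep (x) x 280 wide (y) x 110 high; its front faces -x of this frame, towards the robot. Origin under its centre, on the table. The highest things on its top are the channel's lips at 142 and a 55 mm tall tin behind them, at 165 mm above the table.
- drawer (a joint): travel of the cabinet's only drawer: 0 is shut, positive (m) is pulled out towards -x of the cabinet. It starts 0.05 to 0.10 out, resists with about 2 N, stays where it is left and does not latch.
- handle_bar (a point): middle of the drawer's handle, a steel bar 10 mm thick and 110 mm long along the cabinet's y, 80 mm above the table, its axis 27 mm in front of the drawer's front face; moves with the drawer. Its axes are the cabinet's; pushing it towards +x shuts the drawer.
- mallet: wooden mallet lying on the table, right side, bystander
- tin: steel tin, 64 mm across, 55 tall, on the rear of the cabinet top, bystander
- tape: cardboard ring, 90 mm across, 24 tall, on the rear of the cabinet top, bystander
- spray: white bottle 60 mm across, 160 tall, bystander
- batten: wooden batten 240 x 50 x 30 mm on the table, bystander
- pot: terracotta cup 80 mm across, 90 tall, bystander
There are look-alikes about, which are no part of the job. Leave any orange or red look-alike of the part that bears label_mid alone.

How it is judged (in metres and radians):
On the way, in this order (a step that is already met when the one before it is completed fails the run):
1. the drawer is fully shut (value of joint drawer below 0.005 m), for 0.2 s.
2. the wide label holder has been lifted out of the rack, drawer still shut (height (world z) of label_foot above 0.06 m and value of joint drawer below 0.01 m), for 0.1 s.
3. the wide label holder is home behind the lip (z of label_foot in the frame of slot_floor between -0.004 and 0.003 m and x of label_foot in the frame of slot_floor between -0.005 and 0.005 m and y of label_foot in the frame of slot_floor between -0.014 and 0.014 m and angle between label_foot's own z axis and vertical below 0.15 rad and value of joint clip above 0.007 m), for 0.2 s.
At the end, for the whole second after the job is handed in: Drawer shut within 5 mm; wide holder upright (0.15 rad) in the channel, lower edge within 3 mm of its floor and 14 mm of its middle; clip pressed at least 7 of 10 mm, pushing back over 3 N; fingers on the holder with over 2 N, holder still (all of step 3 and value of joint drawer below 0.005 m and contact force between the fingers and label above 2 N and contact force between label and clip above 3 N and linear speed of label below 0.02 m/s); the arm keeps its last pose, push and grip.
It fails at once if the narrow label holder or another bystander is moved more than 30 mm (distance of any of narrow_mid, mallet, tin, tape, spray, batten, pot from where it was at the start of the episode above 0.03 m).
It also fails if it takes over 56 s, if anything falls off the work surface, if the arm or the gripper's body presses on something with over 40 N, if the wrist force passes 120 N, or if a joint passes its speed limit or range.

## Working session

There is one attempt and no reset: what is moved stays moved. The work goes in short steps, Python scripts to look and compute and a shell command to move; the robot and the scene stay as the last step left them, time stands still between calls to the robot, and variables do not carry over. Pictures are saved under pics/ and viewed, at most 10 in all, crops included, and the job is handed in when it is done.

```bash
mkdir -p pics; cat > h.py <<'E'
import numpy as np, cv2
from cell import manip
def cloud(cam, depth):
    c=manip.calibration(cam);K=np.array(c["intrinsics"]);k1=c["k1"];P=np.array(c["pose"])
    v,u=np.mgrid[0:480,0:640].astype(float)
    xd=(u-K[0,2])/K[0,0];yd=(v-K[1,2])/K[1,1]
    x,y=xd.copy(),yd.copy()
    for _ in range(8):
        s=1+k1*(x*x+y*y);x,y=xd/s,yd/s
    p=np.stack([x*depth,-y*depth,-depth,np.ones_like(depth)],-1)@P.T
    return p[...,:3]
def shot(cam,name=None):
    im,d=manip.camera(cam)
    if name: cv2.imwrite(f"pics/{name}.png",im[...,::-1])
    return im,d,cloud(cam,d)
E
python3 - <<'E'
from h import *
import numpy as np
for cam in("scene","top"):
    im,d,W=shot(cam,cam+"0")
    np.savez(f"{cam}0.npz",im=im,d=d,W=W)
    print(cam,np.round(manip.calibration(cam)["pose"],2).tolist())
    for q in("label_mid","narrow_mid","rack","cabinet","handle_bar","clip"):
        for r in manip.cut_out(q,cam)[:4]:
            m=r["mask"]&(d>0); p=W[m]
            print(q,round(r["score"],2),np.round(r["position"]),m.sum(),np.round(np.median(p,0)) if len(p) else"",np.round(np.percentile(p,[3,97],axis=0)).tolist() if len(p) else "")
s=manip.read_state();print(s["clock"],s["eef_pos"],s["eef_rot"])
E
```

```text
scene [[-0.67, -0.6, 0.44, 1102.48], [0.74, -0.55, 0.39, 381.43], [0.01, 0.58, 0.81, 1069.19], [0.0, 0.0, 0.0, 1.0]]
label_mid 0.81 [515. 288.] 594 [359. 275.  56.] [[331.0, 250.0, 5.0], [381.0, 298.0, 92.0]]
label_mid 0.7 [422. 276.] 473 [480. 119.  60.] [[442.0, 111.0, 5.0], [508.0, 122.0, 92.0]]
label_mid 0.65 [471. 315.] 616 [495. 248.  78.] [[485.0, 216.0, 42.0], [504.0, 281.0, 102.0]]
narrow_mid 0.77 [510. 355.] 455 [520. 356.  75.] [[499.0, 336.0, 36.0], [526.0, 375.0, 102.0]]
rack 0.57 [488. 353.] 3309 [523. 314.  39.] [[475.0, 199.0, 4.0], [560.0, 405.0, 43.0]]
cabinet 0.55 [271. 260.] 17608 [ 687. -127.  107.] [[511.0, -278.0, 10.0], [829.0, 3.0, 126.0]]
handle_bar 0.68 [314. 224.] 4727 [ 529. -152.   47.] [[483.0, -281.0, 18.0], [583.0, -31.0, 99.0]]
top [[-0.03, 0.98, -0.19, 324.08], [-1.0, -0.03, -0.01, -64.06], [-0.02, 0.19, 0.98, 1420.62], [0.0, 0.0, 0.0, 1.0]]
label_mid 0.71 [211. 276.] 146 [490. 241.  96.] [[482.0, 212.0, 24.0], [502.0, 276.0, 103.0]]
label_mid 0.63 [204. 330.] 252 [353. 266.  68.] [[328.0, 246.0, 2.0], [380.0, 290.0, 93.0]]
label_mid 0.62 [262. 281.] 202 [473. 111.  80.] [[439.0, 109.0, 9.0], [505.0, 118.0, 93.0]]
narrow_mid 0.55 [171. 268.] 123 [516. 345.  78.] [[510.0, 332.0, 19.0], [529.0, 372.0, 103.0]]
rack 0.97 [194. 271.] 1951 [504. 297.  39.] [[457.0, 193.0, 9.0], [551.0, 400.0, 45.0]]
cabinet 0.78 [361. 212.] 11857 [ 646. -152.  107.] [[507.0, -279.0, 18.0], [808.0, -17.0, 121.0]]
handle_bar 0.64 [367. 243.] 4948 [ 571. -161.   25.] [[490.0, -280.0, 15.0], [638.0, -39.0, 99.0]]
0.7 [ 223.14705387 -502.68431639  404.66966927] [ 3.14154602e+00 -1.35943894e-06  4.17779725e-01]
```

View pics/scene0.png

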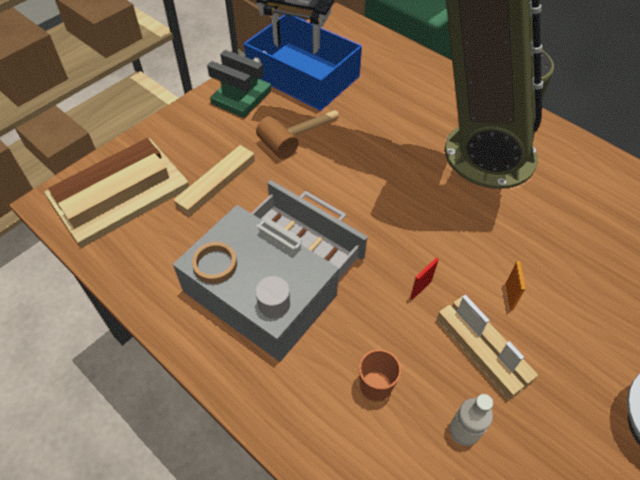

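View pics/top0.png

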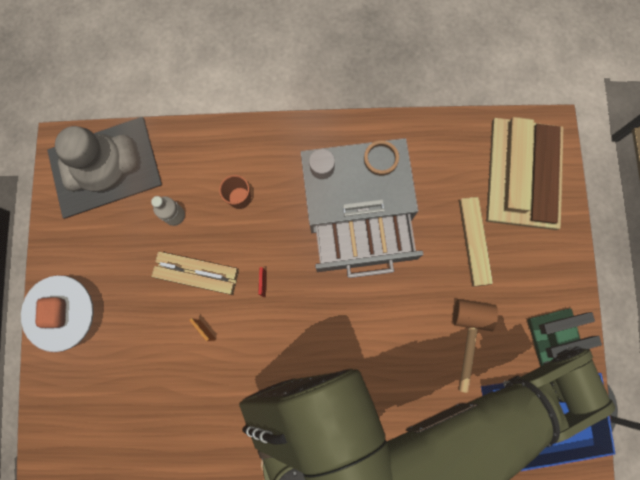

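The scene picture shows four plates: orange at (515,288), red at (425,277), a grey wide one at (471,315) in the rack and a grey narrow one at (510,355) in the rack. The wide grey one fits the description, since it stands in the groove and is the wider of the two; red and orange are look-alikes. The channel is near (280,234) in scene and (364,208) in top. Next come a confirming crop and the geometry fits.

```bash
python3 - <<'E'
from h import *
S=np.load("scene0.npz");T=np.load("top0.npz")
a=S["im"][285:400,430:545];b=S["im"][180:295,240:375]
f=lambda x:cv2.resize(x,None,fx=3.4 if x is a else 2.9,fy=3.4 if x is a else 2.9,interpolation=cv2.INTER_CUBIC)[:330]
cv2.imwrite("pics/crop.png",np.hstack([f(a),f(b)])[...,::-1])
def rect(p,n):
    r=cv2.minAreaRect(p[:,:2].astype(np.float32)); print(n,len(p),np.round(r[0],1),np.round(r[1],1),"ang",round(r[2],2),"zmed",np.round(np.median(p[:,2]),1),np.round(np.percentile(p[:,2],[2,98]),1))
def box(W,x,y,z):
    m=np.ones(W.shape[:2],bool)
    for i,(lo,hi) in enumerate((x,y,z)): m&=(W[...,i]>lo)&(W[...,i]<hi)
    return W[m]
for n,D in(("S",S),("T",T)):
    W=D["W"]
    rect(box(W,(430,580),(180,420),(33,45)),n+" rack top")
    rect(box(W,(470,520),(200,300),(55,110)),n+" wide")
    rect(box(W,(490,545),(310,390),(55,110)),n+" narrow")
    rect(box(W,(560,850),(-320,30),(106,116)),n+" cabtop")
    rect(box(W,(560,680),(-280,-30),(122,150)),n+" lips")
    rect(box(W,(560,680),(-280,-30),(136,150)),n+" lips top")
    rect(box(W,(440,540),(-240,-60),(70,92)),n+" handle+front")
    p=box(W,(470,620),(-300,0),(88,105)); rect(p,n+" front panel")
E
```

```text
S rack top 2431 [505.2 300.8] [220.6  74.1] ang 76.28 zmed 39.9 [34.2 43.9]
S wide 517 [492.8 247.7] [71.2 12.7] ang 75.45 zmed 84.4 [ 55.6 102.6]
S narrow 337 [518.3 354.6] [40.3 11.8] ang 72.64 zmed 84.5 [ 56.2 102.6]
S cabtop 8606 [ 722.4 -141.6] [202.3 283.1] ang 5.58 zmed 110.4 [106.8 114.3]
S lips 547 [ 643.1 -150. ] [ 31.1 102.4] ang 5.31 zmed 135.6 [122.5 144. ]
S lips top 260 [ 643.1 -150. ] [31.1 99.5] ang 5.31 zmed 140.3 [136.2 144.5]
S handle+front 632 [ 502.5 -151.6] [ 48.1 179.9] ang 5.42 zmed 82.5 [70.6 91.1]
S front panel 735 [ 525.4 -140.9] [300.4 110.5] ang 73.96 zmed 96.3 [ 88.7 101.3]
T rack top 1711 [505.9 299.4] [221.3  71.1] ang 76.56 zmed 39.4 [34.  44.2]
T wide 125 [492.3 245. ] [68.   8.8] ang 76.29 zmed 97.6 [ 60.1 103.2]
T narrow 80 [518.2 352.1] [41.8  8.8] ang 76.42 zmed 96.9 [ 58.7 103.2]
T cabtop 5925 [ 723.3 -143.4] [202.4 278.5] ang 5.48 zmed 110.1 [106.3 115. ]
T lips 324 [ 643.9 -152.2] [ 30.8 100.7] ang 6.26 zmed 137.4 [124.6 145.6]
T lips top 204 [ 643.9 -152.2] [ 30.8 100. ] ang 6.26 zmed 139.6 [136.2 146.2]
T handle+front 331 [ 501.8 -150.6] [ 44.3 177.2] ang 4.24 zmed 83.1 [71.6 91. ]
T front panel 578 [ 545.9 -153.7] [292.6 128.5] ang 81.11 zmed 96.4 [ 88.7 102.9]
```

View pics/crop.png

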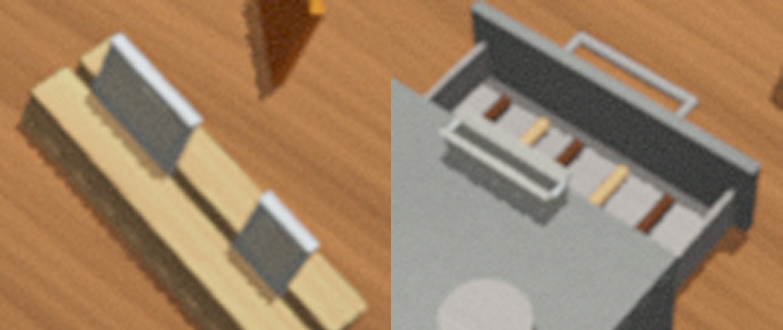

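The crop confirms it: the wide grey plate is in the near groove end (crop 145,100), with the narrow one at (275,240). Next, locate the handle in the cabinet frame.

```bash
python3 - <<'E'
from h import *
a=0.096;R=np.array([[np.cos(a),np.sin(a)],[-np.sin(a),np.cos(a)]]);c=np.array([722.8,-142.5])
for n in("scene","top"):
    W=np.load(n+"0.npz")["W"];p=W[(W[...,2]>72)&(W[...,2]<92)&(abs(W[...,0]-520)<80)&(abs(W[...,1]+150)<90)]
    q=(p[:,:2]-c)@R.T; h,e=np.histogram(q[:,0],bins=np.arange(-260,-180,3));print(list(zip(e.astype(int),h)))
    k=q[:,0]<q[:,0].min()+10; print(n,np.round(np.percentile(q[k],[0,5,50,95,100],axis=0),1).tolist())
    W2=W[(W[...,2]>130)&(W[...,2]<150)&(abs(W[...,0]-640)<35)&(abs(W[...,1]+150)<70)]
    q=(W2[:,:2]-c)@R.T;print("lip",np.round(np.percentile(q,[1,99],axis=0),1).tolist())
xc=-205; 
E
```

```text
[(np.int64(-260), np.int64(0)), (np.int64(-257), np.int64(0)), (np.int64(-254), np.int64(0)), (np.int64(-251), np.int64(0)), (np.int64(-248), np.int64(0)), (np.int64(-245), np.int64(8)), (np.int64(-242), np.int64(28)), (np.int64(-239), np.int64(65)), (np.int64(-236), np.int64(83)), (np.int64(-233), np.int64(25)), (np.int64(-230), np.int64(6)), (np.int64(-227), np.int64(8)), (np.int64(-224), np.int64(8)), (np.int64(-221), np.int64(4)), (np.int64(-218), np.int64(0)), (np.int64(-215), np.int64(0)), (np.int64(-212), np.int64(0)), (np.int64(-209), np.int64(0)), (np.int64(-206), np.int64(1)), (np.int64(-203), np.int64(133)), (np.int64(-200), np.int64(211)), (np.int64(-197), np.int64(14)), (np.int64(-194), np.int64(0)), (np.int64(-191), np.int64(0)), (np.int64(-188), np.int64(0)), (np.int64(-185), np.int64(0))]
scene [[-244.2, -58.0], [-242.0, -51.7], [-237.0, 3.0], [-234.5, 53.3], [-234.2, 58.3]]
lip [[-95.1, -49.5], [-65.7, 49.8]]
[(np.int64(-260), np.int64(0)), (np.int64(-257), np.int64(0)), (np.int64(-254), np.int64(0)), (np.int64(-251), np.int64(0)), (np.int64(-248), np.int64(0)), (np.int64(-245), np.int64(3)), (np.int64(-242), np.int64(61)), (np.int64(-239), np.int64(56)), (np.int64(-236), np.int64(49)), (np.int64(-233), np.int64(18)), (np.int64(-230), np.int64(6)), (np.int64(-227), np.int64(9)), (np.int64(-224), np.int64(8)), (np.int64(-221), np.int64(6)), (np.int64(-218), np.int64(7)), (np.int64(-215), np.int64(7)), (np.int64(-212), np.int64(76)), (np.int64(-209), np.int64(5)), (np.int64(-206), np.int64(4)), (np.int64(-203), np.int64(5)), (np.int64(-200), np.int64(2)), (np.int64(-197), np.int64(0)), (np.int64(-194), np.int64(0)), (np.int64(-191), np.int64(0)), (np.int64(-188), np.int64(0)), (np.int64(-185), np.int64(0))]
top [[-242.6, -62.3], [-241.8, -55.1], [-237.9, -2.4], [-233.1, 51.0], [-232.7, 56.3]]
lip [[-93.8, -51.6], [-64.2, 47.9]]
```

```bash
python3 -m creep '{"slide":[[2.6,4.2,0],[2.6,4.2,0],[2.6,4.2,0],[2.6,4.2,0],[2.6,4.2,0],[2.6,4.2,0],[2.7,4.0,0],[2.7,4.0,0]],"turn":[-0.04,-0.04,-0.04,-0.04,-0.04,-0.04,-0.04,-0.04],"claw":[0,0,0,0,0,0,0,0]}' 30; python3 -m creep '{"slide":[[0,0,-3],[0,0,-5],[0,0,-4],[0,0,-1.8],[0,0,0]],"turn":[0,0,0,0,0],"claw":[0,0,0,0,0]}'
```

```text
clock: 1.7
eef_pos: [433.8, -169.2, 404.9]
eef_rot: [3.141, -0.001, 0.097]
wrist_force: [0.2, -0.3, -0.6]
finger_gap: 17.6
finger_force: 0.0
clock: 2.33
eef_pos: [433.0, -170.6, 265.8]
eef_rot: [-3.14, 0.002, 0.098]
wrist_force: [-0.6, 0.5, 0.6]
finger_gap: 0.4
finger_force: 0.0
```

```bash
python3 -m creep '{"slide":[[2,0.19,0],[2,0.19,0],[2,0.19,0],[2,0.19,0],[1.5,0.15,0],[1.5,0.14,0],[1,0.1,0],[0,0,0]],"turn":[0,0,0,0,0,0,0,0],"claw":[0,0,0,0,0,0,0,0]}'; python3 -m creep '{"slide":[[0.4,0.04,0],[0.3,0.03,0]],"turn":[0,0],"claw":[0,0]}'
```

```text
clock: 3.32
eef_pos: [553.5, -159.1, 267.2]
eef_rot: [3.141, -0.001, 0.098]
wrist_force: [-1.5, -0.1, -0.1]
finger_gap: 0.5
finger_force: 0.0
clock: 3.58
eef_pos: [560.1, -158.5, 266.8]
eef_rot: [-3.142, 0.0, 0.098]
wrist_force: [-2.0, 0.1, 2.0]
finger_gap: 0.4
finger_force: 1.1
```

Pushing at about 2 N; not at the stop yet.

```bash
python3 -m creep '{"slide":[[0.3,0.03,0],[0.3,0.03,0]],"turn":[0,0],"claw":[0,0]}';python3 -m creep '{"slide":[[0.3,0.03,0],[0.2,0.02,0]],"turn":[0,0],"claw":[0,0]}'; python3 - <<'E'
from h import *
im,d,W=shot("top","t1")
a=0.096;R=np.array([[np.cos(a),np.sin(a)],[-np.sin(a),np.cos(a)]]);c=np.array([722.8,-142.5])
p=W[(W[...,2]>72)&(W[...,2]<92)&(abs(W[...,0]-560)<80)&(abs(W[...,1]+150)<90)];q=(p[:,:2]-c)@R.T;print(np.histogram(q[:,0],bins=np.arange(-160,-85,3)))
E
```

```text
clock: 3.82
eef_pos: [566.3, -157.9, 266.7]
eef_rot: [3.142, -0.0, 0.098]
wrist_force: [-2.4, -0.9, 1.7]
finger_gap: 0.3
finger_force: 1.1
clock: 4.08
eef_pos: [569.8, -157.8, 266.6]
eef_rot: [-3.14, 0.009, 0.098]
wrist_force: [-38.9, -1.9, 24.6]
finger_gap: 0.7
finger_force: 19.6
(array([0, 0, 0, 0, 0, 0, 0, 0, 0, 0, 0, 0, 0, 0, 0, 4, 1, 0, 0, 0, 0, 0,
       0, 0]), array([-160, -157, -154, -151, -148, -145, -142, -139, -136, -133, -130,
       -127, -124, -121, -118, -115, -112, -109, -106, -103, -100,  -97,
        -94,  -91,  -88]))
```

```bash
python3 -m creep '{"slide":[[-1,-0.1,0],[-2,-0.2,0],[-2,-0.2,0],[0,0,3],[0,0,4],[0,0,4],[0,0,3],[0,0,0]],"turn":[0,0,0,0,0,0,0,0],"claw":[0,0,0,0,0,0,0,0]}';  python3 - <<'E'
from h import *
im,d,W=shot("scene","s1")
cv2.imwrite("pics/s1c.png",cv2.resize(im[150:350,170:420],None,fx=2.5,fy=2.5)[...,::-1])
a=0.096;R=np.array([[np.cos(a),np.sin(a)],[-np.sin(a),np.cos(a)]]);c=np.array([722.8,-142.5])
p=W[(W[...,2]>72)&(W[...,2]<98)&(abs(W[...,0]-560)<80)&(abs(W[...,1]+150)<90)];q=(p[:,:2]-c)@R.T;h,e=np.histogram(q[:,0],bins=np.arange(-160,-85,3));print(h,e)
E
```

```text
clock: 5.12
eef_pos: [521.2, -162.3, 408.7]
eef_rot: [3.14, -0.004, 0.098]
wrist_force: [0.0, -0.5, -0.5]
finger_gap: 0.4
finger_force: 0.0
[ 0  0  0  0  2 21 64 79 54 11  8  3  5  0  0 14 22  9  0  0  0  0  0  0] [-160 -157 -154 -151 -148 -145 -142 -139 -136 -133 -130 -127 -124 -121
 -118 -115 -112 -109 -106 -103 -100  -97  -94  -91  -88]
```

View pics/s1c.png

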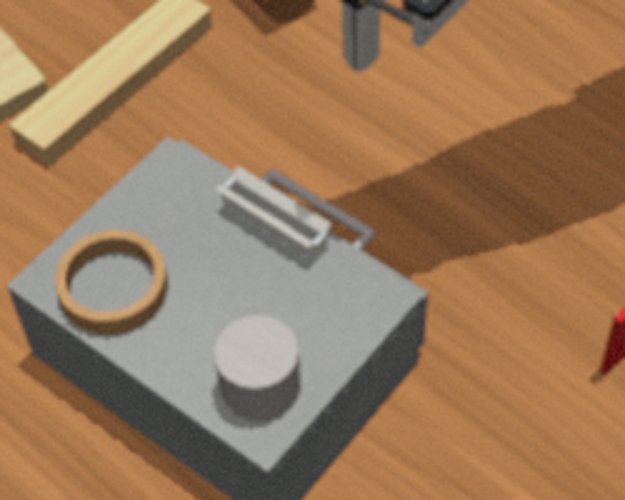

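The crop shows the drawer front flush with the cabinet, the handle just in front of the channel (310,205), and tape and tin untouched. Now to the rack.

```bash
python3 -m creep '{"slide":[[0,5.1,0],[0,5.1,0],[0,5.1,0],[-0.5,5.1,0],[-0.5,5.1,0],[-0.6,5.1,0],[-0.6,5.1,0],[-0.6,5.1,0]],"turn":[0.155,0.155,0.155,0.155,0.155,0.155,0.155,0.151],"claw":[0.6,0.6,0.6,0.6,0.6,0.6,0.6,0.6]}';python3 -m creep '{"slide":[[0,0,0],[0,0,0]],"turn":[0,0],"claw":[0.6,0.6]}'; python3 - <<'E'
from h import *
im,d,W=shot("top","t2")
np.savez("t2.npz",im=im,d=d,W=W)
print(manip.read_state()["eef_pos"],manip.read_state()["eef_rot"])
E
```

```text
clock: 6.18
eef_pos: [492.7, 247.3, 405.1]
eef_rot: [-3.14, 0.001, 1.339]
wrist_force: [0.8, 0.0, -0.8]
finger_gap: 56.3
finger_force: 0.0
clock: 6.42
eef_pos: [493.2, 245.3, 405.5]
eef_rot: [-3.14, 0.001, 1.333]
wrist_force: [0.4, -0.7, 0.3]
finger_gap: 56.5
finger_force: 0.0
[493.35042799 244.84106924 405.84134193] [-3.14071333e+00  8.16372844e-04  1.33190596e+00]
```

```bash
python3 -m creep '{"slide":[[0,0.1,-4],[0,0,-4],[0,0,-3],[0,0,-2],[0,0,-1.3],[0,0,0]],"turn":[0,0,0,0,0,0],"claw":[0.6,0.6,0.6,0.6,0.6,0.6]}'; python3 -m creep '{"slide":[[0,0,0],[0,0,0],[0,0,0],[0,0,0],[0,0,0],[0,0,0]],"turn":[0,0,0,0,0,0],"claw":[0,0,0,0,0,0]}' 55
```

```text
clock: 7.22
eef_pos: [493.3, 246.0, 263.1]
eef_rot: [-3.141, 0.001, 1.332]
wrist_force: [0.6, -0.3, 0.4]
finger_gap: 56.6
finger_force: 0.0
clock: 7.98
eef_pos: [492.8, 246.8, 263.6]
eef_rot: [-3.14, 0.0, 1.334]
wrist_force: [-6.0, 2.1, 3.7]
finger_gap: 7.8
finger_force: 54.9
```

```bash
python3 -m creep '{"slide":[[0,0,1],[0,0,2],[0,0,3],[0,0,4],[0,0,4],[0,0,4],[0,0,0]],"turn":[0,0,0,0,0,0,0],"claw":[0,0,0,0,0,0,0]}'; python3 -m creep '{"slide":[[1,-5,0],[2,-5,0],[2,-5,0],[2,-5,0],[2,-5,0],[2,-5,0],[2,-5,0],[1,-4,0]],"turn":[0.04,0.04,0.04,0.04,0.04,0.04,0.05,0.04],"claw":[0,0,0,0,0,0,0,0]}'; python3 - <<'E'
from h import *
for cam in ("scene","top"):
    im,d,W=shot(cam,cam+"3"); np.savez(cam+"3.npz",im=im,d=d,W=W)
    for r in manip.cut_out("label_mid",cam)[:4]:
        m=r["mask"]&(d>0);p=W[m]
        print(cam,r["score"],r["position"],m.sum(),np.round(np.percentile(p,[3,50,97],axis=0)).tolist())
s=manip.read_state();print(s["eef_pos"],s["eef_rot"],s["finger_gap"])
E
```

```text
clock: 8.85
eef_pos: [493.0, 246.5, 447.3]
eef_rot: [3.136, -0.004, 1.334]
wrist_force: [0.6, 0.2, -1.0]
finger_gap: 7.8
finger_force: 55.0
clock: 9.85
eef_pos: [633.6, -145.6, 442.4]
eef_rot: [-3.14, -0.0, 1.664]
wrist_force: [-0.2, 0.5, 0.4]
finger_gap: 7.4
finger_force: 55.0
scene 0.64 [515.8, 286.2] 649 [[287.0, 248.0, 0.0], [357.0, 274.0, 56.0], [381.0, 298.0, 92.0]]
scene 0.6 [285.4, 203.0] 757 [[509.0, -277.0, 0.0], [637.0, -133.0, 228.0], [644.0, -111.0, 280.0]]
scene 0.6 [422.2, 277.5] 497 [[440.0, 111.0, 3.0], [480.0, 119.0, 60.0], [508.0, 122.0, 93.0]]
top 0.7 [203.0, 331.4] 245 [[328.0, 247.0, 5.0], [353.0, 266.0, 71.0], [380.0, 290.0, 93.0]]
top 0.61 [259.7, 282.2] 210 [[439.0, 108.0, 5.0], [474.0, 111.0, 77.0], [506.0, 118.0, 93.0]]
[ 633.15473831 -143.86525588  442.52852904] [-3.14013657e+00 -6.49862740e-04  1.66230960e+00] 7.831799420098281
```

```bash
python3 - <<'E'
from h import *
D=np.load("scene3.npz");W=D["W"];im=D["im"]
a=0.096;R=np.array([[np.cos(a),np.sin(a)],[-np.sin(a),np.cos(a)]])
c=np.array([643.3,-151.0])
m=(abs(W[...,0]-633)<30)&(abs(W[...,1]+145)<60)&(W[...,2]>180)&(W[...,2]<236)
p=W[m];q=(p[:,:2]-c)@R.T
print(m.sum(),np.round(np.percentile(q,[1,5,25,50,75,95,99],axis=0),1).tolist(),np.percentile(p[:,2],[0,2,98]))
A=np.c_[q[:,1],p[:,2]-210,np.ones(len(q))];print("x~",np.linalg.lstsq(A,q[:,0],rcond=None)[0])
cv2.imwrite("pics/s3c.png",cv2.resize(im[120:300,200:400],None,fx=3,fy=3,interpolation=cv2.INTER_CUBIC)[...,::-1])
# lip in this and initial view: per side
for n in("scene0","scene3","top0"):
    W=np.load(n+".npz")["W"];k=(abs(W[...,0]-643)<30)&(abs(W[...,1]+150)<65)&(W[...,2]>133)&(W[...,2]<150);q=(W[k][:,:2]-c)@R.T
    print(n,k.sum(),np.histogram(q[:,0],bins=np.arange(-20,22,2))[0],np.round(np.percentile(q,[1,99],axis=0),1).tolist(), cv2.minAreaRect(W[k][:,:2].astype(np.float32)))
E
```

```text
404 [[-11.3, -26.5], [-8.0, -24.1], [-6.0, -8.7], [-5.2, 11.6], [-4.3, 29.8], [-3.1, 40.8], [-2.6, 41.6]] [186.32523266 190.59930713 235.20726364]
x~ [ 2.75878225e-03  1.45930497e-02 -5.37246762e+00]
scene0 345 [ 0  0 18 40 56 57 38 16  2  3  4  4  8 11 14 29 39  6  0  0] [[-15.3, -48.5], [14.3, 50.4]] ((643.044677734375, -149.61566162109375), (31.134872436523438, 100.75322723388672), 5.308760166168213)
scene3 344 [ 0  2 14 43 65 52 39 11  4  1  2  2  9 14 15 24 35 10  2  0] [[-15.2, -47.6], [15.3, 50.9]] ((643.3193969726562, -150.03363037109375), (31.957056045532227, 101.13693237304688), 4.152035236358643)
top0 265 [ 0  0  3 28 28 21 21  7  0  3  2  0  2 20 34 37 39 19  1  0] [[-14.0, -50.1], [15.8, 48.8]] ((643.9117431640625, -151.97921752929688), (30.758474349975586, 100.33882904052734), 6.262944221496582)
```

View pics/s3c.png

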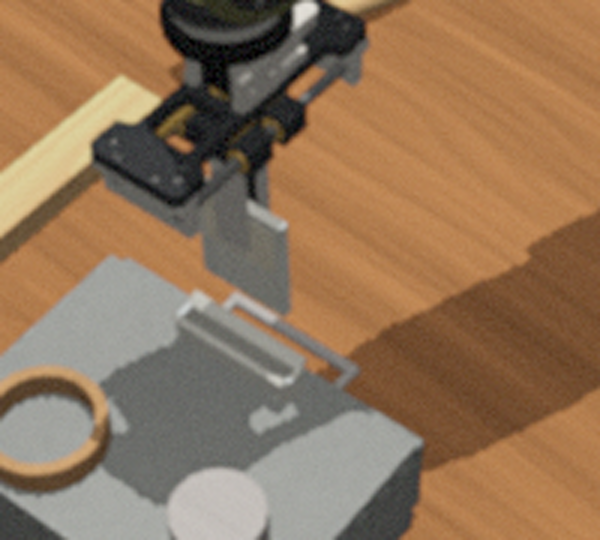

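The plate is held centred (crop about (245,260)), upright, about 9.5 mm short of the channel in x and 7 mm off along it. The correction is dx +10, dy −6 mm.

```bash
python3 -m creep '{"slide":[[1.0,-0.6,0],[0,0,-2],[0,0,-2],[0,0,0],[0,0,0]],"turn":[0,0,0,0,0],"claw":[0,0,0,0,0]}'; python3 - <<'E'
from h import *
D=shot("scene","s4");W=D[2];im=D[0]
a=0.096;R=np.array([[np.cos(a),np.sin(a)],[-np.sin(a),np.cos(a)]]);c=np.array([643.3,-151.0])
m=(abs(W[...,0]-643)<30)&(abs(W[...,1]+145)<60)&(W[...,2]>155)&(W[...,2]<195)
p=W[m];q=(p[:,:2]-c)@R.T
print(m.sum(),np.round(np.percentile(q,[1,5,25,50,75,95,99],axis=0),1).tolist(),np.percentile(p[:,2],[0,2,98]))
A=np.c_[q[:,1],p[:,2]-170,np.ones(len(q))];print("x~",np.linalg.lstsq(A,q[:,0],rcond=None)[0])
s=manip.read_state();print(s["eef_pos"])
E
```

```text
clock: 10.68
eef_pos: [643.2, -148.7, 404.7]
eef_rot: [3.141, 0.0, 1.664]
wrist_force: [-0.2, -0.2, -0.1]
finger_gap: 7.6
finger_force: 55.0
312 [[-0.9, -30.6], [2.1, -27.3], [3.9, -12.6], [4.9, 7.5], [5.6, 25.0], [6.9, 36.5], [7.4, 37.6]] [155.02214274 155.4677958  193.67015855]
x~ [0.00574809 0.00783947 4.60092144]
[ 643.16875059 -148.86111759  404.86720484]
```

```bash
python3 -m creep '{"slide":[[0,-0.2,-0.8],[0,0,-0.8],[0,0,-0.8],[0,0,0]],"turn":[0,0,0,0],"claw":[0,0,0,0]}';python3 -m creep '{"slide":[[0,0,-0.4],[0,0,-0.4],[0,0,-0.3],[0,0,0]],"turn":[0,0,0,0],"claw":[0,0,0,0]}' 60
```

```text
clock: 11.22
eef_pos: [643.1, -151.4, 378.7]
eef_rot: [-3.14, -0.001, 1.664]
wrist_force: [0.2, -0.3, 0.2]
finger_gap: 7.7
finger_force: 55.0
clock: 11.72
eef_pos: [643.2, -151.4, 369.0]
eef_rot: [3.141, 0.0, 1.664]
wrist_force: [-1.2, -0.3, 5.0]
finger_gap: 7.8
finger_force: 60.0
```

Contact with the clip (5 N), with no side force. Continue gently to the floor.

```bash
python3 -m creep '{"slide":[[0,0,-0.2],[0,0,-0.2],[0,0,0]],"turn":[0,0,0],"claw":[0,0,0]}';python3 -m creep '{"slide":[[0,0,-0.15],[0,0,-0.1],[0,0,0]],"turn":[0,0,0],"claw":[0,0,0]}'
```

```text
clock: 12.1
eef_pos: [643.2, -151.4, 365.4]
eef_rot: [3.141, 0.0, 1.664]
wrist_force: [-0.9, 0.2, 6.7]
finger_gap: 7.9
finger_force: 60.0
clock: 12.48
eef_pos: [643.1, -151.3, 363.6]
eef_rot: [3.14, 0.001, 1.664]
wrist_force: [-3.4, 1.4, 11.1]
finger_gap: 7.8
finger_force: 60.0
```

```bash
python3 -m creep '{"slide":[[0,0,-0.1],[0,0,0],[0,0,0]],"turn":[0,0,0],"claw":[0,0,0]}'; python3 -m creep '{"slide":[[0,0,-0.05],[0,0,0],[0,0,0]],"turn":[0,0,0],"claw":[0,0,0]}'
```

```text
clock: 12.85
eef_pos: [643.0, -151.3, 363.6]
eef_rot: [3.14, 0.001, 1.664]
wrist_force: [-6.2, 1.5, 17.5]
finger_gap: 7.7
finger_force: 60.0
clock: 13.22
eef_pos: [642.9, -151.3, 363.6]
eef_rot: [3.139, 0.001, 1.664]
wrist_force: [-7.2, 1.5, 21.4]
finger_gap: 8.0
finger_force: 60.0
```

```bash
python3 - <<'E'
from h import *
im,d,W=shot("scene","s5")
cv2.imwrite("pics/s5c.png",cv2.resize(im[150:400,200:550],None,fx=2,fy=2,interpolation=cv2.INTER_CUBIC)[...,::-1])
a=0.096;R=np.array([[np.cos(a),np.sin(a)],[-np.sin(a),np.cos(a)]]);c=np.array([643.3,-151.0])
def sel(z0,z1):
    m=(abs(W[...,0]-643)<40)&(abs(W[...,1]+150)<65)&(W[...,2]>z0)&(W[...,2]<z1);p=W[m];return (p[:,:2]-c)@R.T,p
q,p=sel(150,198);A=np.c_[q[:,1],p[:,2]-155,np.ones(len(q))]
print("plate",np.round(np.percentile(q,[1,50,99],axis=0),1).tolist(),np.linalg.lstsq(A,q[:,0],rcond=None)[0]);q,p=sel(135,146);print("lips",np.round(np.percentile(q,[1,99],axis=0),1).tolist())
p=W[(W[...,2]>72)&(W[...,2]<98)&(abs(W[...,0]-560)<80)&(abs(W[...,1]+150)<90)];q=(p[:,:2]-np.array([722.8,-142.5]))@R.T;print("handle",np.median(q[q[:,0]<-128,0]))
s=manip.read_state();print(s["wrist_force"],s["finger_force"])
E
```

```text
plate [[-12.1, -32.8], [5.4, 12.5], [17.6, 35.0]] [-0.06683428  0.08925778  5.30572761]
lips [[-14.4, -32.5], [14.5, 50.7]]
handle -137.81733478295328
[-7.72411941  1.32831519 21.86759366] 59.98280882835388
```

View pics/s5c.png

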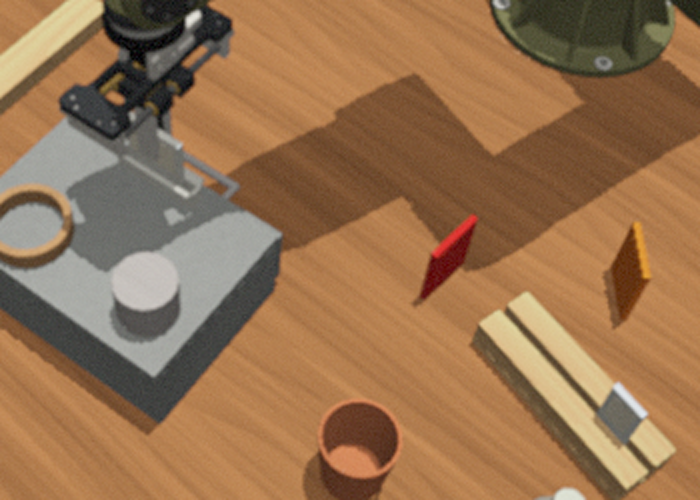

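The plate is seated in the channel at crop (165,160), roughly centred. The drawer is shut, and the narrow holder and bystanders are untouched. Handing in.

```bash
python3 -c "
from cell import manip
print(manip.sign_off())"
```

```text
the job is handed in; nothing more can be done
None
```

I shut the drawer, then took the wide label holder from the rack and pressed it down onto the channel floor. I handed in still gripping it at 60 N and pushing down with about 22 N; sign-off returned no verdict.

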